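Dispense one specimen disc and nudge it onto the green spot

ROBOT

A 7-joint arm with a two-finger parallel gripper is mounted at the origin on the work surface. World frame = base frame: x ahead of the robot, y to its left, z up, the work surface at z = 0. Lengths are in m, angles in degrees, forces in N, time in s.
With the tool pointing down it reaches from about 0.4 to 0.9 m from the base axis. Payload 5.5 kg.
Tool frame: the origin (TCP) lies on the mounting face of the last link; the fingertips stand 178 mm ahead of it and the grasp point (between the pads) lies 159 mm ahead of it (ctrl.grip_depth is the distance from the TCP to the grasp point, in m); z points along the fingers, x is the direction in which the jaws open and shut, and the axes are right-handed (so a half turn about z gives the same grasp; the last joint's range is limited). The gripper opens to 92 mm and grips with 3 to 60 N. Pads are 19 mm wide; open, the fingers measure 130 mm over their backs; the gripper's body (75 mm by 190 mm) begins 47 mm behind the grasp point.
Start: joints at [-61.582, 28.699, -24.465, 88.831, 12.651, 65.22, -12.049], TCP at [0.15, 0.632, 0.405] pointing down, gripper open.
Joint ranges: [-164.97, 164.97], [-17.58, 116.51], [-87.97, 89.64], [11.32, 138.91], [-80.73, 260.73], [10.89, 115.49], [-147.41, 147.41]. Speed limits (degrees/s): [147.25, 147.25, 180, 180, 180, 180, 180].

INTERFACE

Orientations are given as a 3x3 rotation matrix whose columns are the frame's x, y, z axes.
In Python, from cell import ctrl, capture gives the robot as it stands. Calls block until the motion is done:
- ctrl.move_to(position, orientation): joint-space move of the TCP to a pose.
- ctrl.movel(position, feed=0.15, attitude=None, force_limit=None): straight line of the TCP; attitude=None keeps the orientation; feed is the mean speed in m/s. With force_limit (N) it stops when the force on the tool has changed by that much, and returns True; else False.
- ctrl.goto_joints(angles): joint-space move.
- ctrl.move_gripper(opening, strength=None): finger opening in m; strength is the grip in N (None keeps the last); returns when the fingers have stopped.
- ctrl.hold(seconds).
- ctrl.inverse_kinematics(position, orientation): joint angles nearest the present ones, or None.
- capture(name): name is "side" or "top"; returns a dict with "color" (420x560x3 uint8, blue, green, red), "z_map" (420x560 float32, m along the optical axis (not along the pixel's ray), 0 where there is no reading), "camera_matrix" (3x3 intrinsics, pixels), "camera_from_world" (4x4, takes a point from world to camera coordinates). Camera axes: x right, y down, z forward; pixel columns grow to the right and rows downward; lengths in m; the calibration is good to about 2 mm. A picture is of the moment at which its call begins.
A pose or a line that the arm cannot do raises ctrl.MotionError and nothing moves.
- ctrl.close_job(): hands the job in, once; it reports no verdict.
Readings, each from a call of its own:
- ctrl.get_clock(): time.
- ctrl.get_q(): joint angles.
- ctrl.get_qd(): joint speeds.
- ctrl.get_tau(): joint torques, N m.
- ctrl.get_position(): TCP position.
- ctrl.get_tcp_rot(): TCP orientation.
- ctrl.get_ft_force(): force on the tool from outside, world axes, zero at the start.
- ctrl.get_torque(): the same for the moment, N m.
- ctrl.get_width(): finger opening in m.
Only numpy, scipy, OpenCV 4.12 (cv2) and the standard library are available. Lean on these libraries where they do the work, as an engineer would, in place of code of your own. Each camera call takes 0.05 s, during which the arm holds its last target.

TASK

Press the red plunger of the dispenser fully down once, so that a single blue disc comes out onto the bench, and let it spring back up. Then nudge that disc along the bench, without picking it up, until it lies wholly on the green spot. Leave the other discs in the magazine and do not disturb anything else on the bench.

Things in the scene. Friction and masses are not known exactly. Their poses are not given: they have to be found in the camera images.
- dispenser: Fixed dispenser; origin on the bench, mid under its clear magazine (42 x 42 mm, 52 mm tall). Its x axis points from the magazine to the plunger; it delivers along its -x, towards the robot give or take its yaw. Three blue discs are stacked in the magazine, on the bench. White housing behind: x 32 to 104 mm, 64 mm wide, 75 mm tall, red plunger on top at x = 68 mm.
- outlet (a point): Point on the bench 58 mm in front of the dispenser's origin (its x = -0.058) where a full press leaves the disc, within about 10 mm if pressed slowly. Pressing drives a steel blade (24 mm wide, 10 mm tall) out below the magazine's front wall, 2.73 mm per mm of plunger travel; it pushes out the lowest disc, draws back when the plunger rises, and the next disc drops to the bottom.
- plunger_top (a point): Centre of the top face of the round red plunger cap: 36 mm across, 115 mm above the bench when up. It moves straight down with the plunger.
- plunger (a joint): Plunger travel in m: 0 fully up, 0.022 fully down (hard stop). Spring: 4 N to start, 8 N at the bottom, plus damping 40 N per m/s (press at 0.05 m/s or slower). It springs back up by itself.
- disc_1: The lowest blue metal disc, the one that a press delivers: 30 mm across, 12 mm tall, 16 to 32 g; origin at the centre of its underside. At the start it stands at the bottom of the magazine; once out, it stands on the open bench, clear of the magazine, and slides with ordinary friction.
- disc_2: The second blue disc, same size, above the first in the magazine (origin: centre of its underside). It must stay in the magazine.
- disc_3: The third blue disc, same size, on top of the stack. It must stay in the magazine.
- spot_green: Flat round green spot printed on the bench, 80 mm across, no height to speak of; origin at its centre. To the left or the right of the place of delivery.
- spot_orange: Flat round orange spot, same size, on the other side. Not to be used.
- vial_clear: Bystander, loose: small clear glass vial with a blue cap, 24 mm across, 50 mm tall; beside the dispenser. Origin: centre of its underside.
- vial_amber: Bystander, loose: small amber glass vial with a white cap, 26 mm across, 55 mm tall; on the other side of the dispenser. Origin: centre of its underside.
- jar: Bystander, loose: glass jar with white lid, 56 mm across, 65 mm tall; behind the dispenser. Origin: centre of its underside.
- slide_box: Bystander, loose: flat blue box with white lid, 87 x 102 x 33 mm; behind the dispenser. Origin: centre of its underside.
- dish: Bystander, loose: small clear open dish, 60 mm across, 14 mm tall; to the left of the dispenser, beyond the spot. Origin: centre of its underside.
- tweezers: Bystander, loose: steel tweezers lying flat, about 125 mm long, 8 mm tall; on the robot's side, to the right. Origin: centre of its underside.
- tape_roll: Bystander, loose: yellow ring-shaped tape roll lying flat, 68 mm across, 19 mm tall; on the robot's side, to the left. Origin: centre of its underside.

How it is judged:
By the outcome, as a careful person would: the job done as asked, in the order asked, and still so for the second after the job is handed in, with the robot touching nothing.
It also fails if it takes over 45 s, if anything falls off the work surface, if the arm or the gripper's body presses on something with over 40 N, if the wrist force passes 120 N, or if a joint passes its speed limit or range.

## Working session

There is one attempt and no reset: what is moved stays moved. The work goes in short steps, each a Python script; the robot and the scene stay as the last script left them, time stands still between calls to the robot, and variables do not carry over. Pictures are saved under pics/ and viewed, and the job is handed in when it is done.

```bash
mkdir -p pics; ls; cat > h.py <<'E'
import numpy as np, cv2
from cell import ctrl, capture
def snap(n,f):
    c=capture(n); cv2.imwrite('pics/'+f,c['color']); np.savez('pics/'+f[:-4]+'.npz',**c); return c
def ray(c,u,v,z):
    K=np.array(c['camera_matrix']);T=np.array(c['camera_from_world']);R=T[:3,:3];o=-R.T@T[:3,3]
    d=R.T@np.linalg.solve(K,[u,v,1]); return o+d*(z-o[2])/d[2]
def proj(c,p):
    T=np.array(c['camera_from_world']);q=np.array(c['camera_matrix'])@(T[:3,:3]@np.array(p)+T[:3,3]); return q[:2]/q[2]
E
python3 - <<'E'
from h import *
for n in('top','side'):
    c=snap(n,n+'0.png'); T=c['camera_from_world']; print(n,-T[:3,:3].T@T[:3,3]); print(T[:3,:3].round(2).tolist(), c['camera_matrix'][0])
print(ctrl.get_clock())
E
```

```text
pics
top [0.29410893 0.00904972 1.28969366]
[[-0.01, -1.0, -0.02], [-0.98, 0.01, -0.19], [0.19, 0.01, -0.98]] [488.09145886   0.         283.11308377]
side [ 0.31503236 -0.60480346  0.68362916]
[[0.94, -0.35, -0.01], [-0.24, -0.61, -0.75], [0.26, 0.71, -0.66]] [425.16919394   0.         273.78414539]
0.1
```

View pics/top0.png

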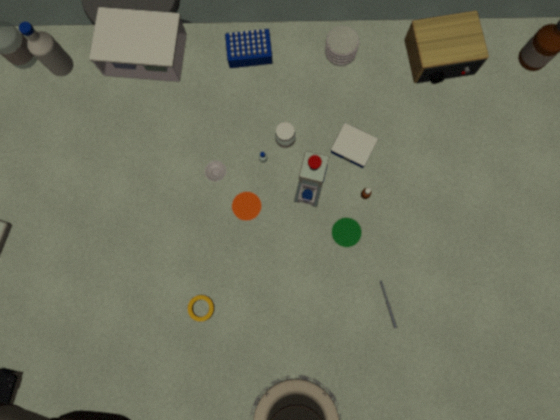

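View pics/side0.png

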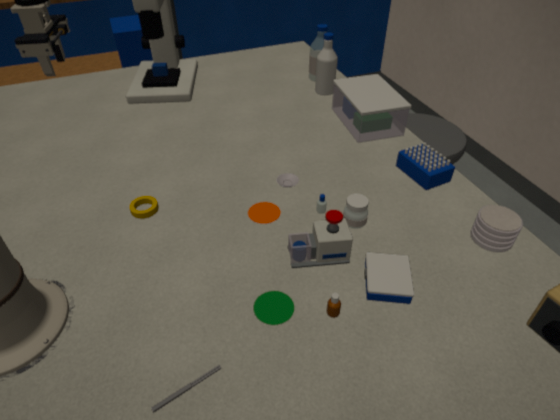

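The top view shows the plunger at about (315,162), the magazine at (308,194), green at (346,232), orange at (246,206) and the amber vial at (366,193). The side view agrees. Next I'll measure by colour.

```bash
cat >> h.py <<'E'
def blobs(c,lo,hi,mn=15,roi=None):
    h=cv2.cvtColor(c['color'],cv2.COLOR_BGR2HSV); m=cv2.inRange(h,np.array(lo),np.array(hi))
    if roi: k=np.zeros_like(m); k[roi[1]:roi[3],roi[0]:roi[2]]=255; m&=k
    n,l,s,ce=cv2.connectedComponentsWithStats(m)
    return m,[(ce[i],s[i]) for i in range(1,n) if s[i][4]>=mn]
E
python3 - <<'E'
from h import *
C={n:np.load(f'pics/{n}0.npz') for n in('top','side')}
for n,c in C.items():
    c=dict(c)
    for nm,lo,hi,z in [('green',(50,100,40),(75,255,255),0),('orange',(7,150,100),(16,255,255),0),('red',(0,180,70),(5,255,255),.115),('red2',(174,180,70),(180,255,255),.115),('blue',(105,100,50),(125,255,255),.036)]:
        for ce,s in blobs(c,lo,hi,12)[1]:
            if 180<ce[0]<420 and 120<ce[1]<330: print(n,nm,ce.round(1),s.tolist(),ray(c,*ce,z).round(4))
    im=c['color']; y,x=(110,230) if n=='top' else (170,240)
    cv2.imwrite(f'pics/{n}0z.png',cv2.resize(im[y:y+150,x:x+200],None,fx=4,fy=4,interpolation=cv2.INTER_CUBIC))
E
```

```text
top green [346.1 231.8] [332, 218, 29, 29, 662] [ 0.4801 -0.1391  0.    ]
top orange [246.1 205.6] [232, 192, 29, 28, 641] [0.5543 0.1279 0.    ]
top red [314.4 161.7] [309, 156, 12, 13, 117] [ 0.641  -0.0527  0.115 ]
top blue [262.4 154.2] [261, 152, 4, 5, 14] [0.6868 0.082  0.036 ]
top blue [307.2 193.8] [303, 189, 9, 10, 76] [ 0.577 -0.036  0.036]
side green [273.5 307.5] [254, 291, 40, 34, 1077] [ 0.4788 -0.1399 -0.    ]
side orange [263.7 212.3] [248, 202, 33, 22, 558] [0.5532 0.1279 0.    ]
side red [333.7 215.9] [326, 210, 17, 13, 172] [ 0.6395 -0.056   0.115 ]
side blue [419.9 169.2] [397, 150, 58, 40, 888] [0.9709 0.1011 0.036 ]
side blue [321.8 197. ] [320, 194, 5, 7, 30] [0.6883 0.0909 0.036 ]
side blue [298.6 243.3] [293, 241, 13, 5, 47] [ 0.5768 -0.0305  0.036 ]
side blue [388.6 297.8] [367, 292, 45, 12, 283] [ 0.6777 -0.2208  0.036 ]
```

```bash
python3 - <<'E'
from h import *
c=dict(np.load('pics/top0.npz'))
# points by depth around dispenser: housing top z~0.075, yaw via minAreaRect
K=c['camera_matrix'];T=c['camera_from_world'];Z=c['z_map']
v,u=np.mgrid[0:420,0:560];P=np.stack([(u-K[0,2])/K[0,0]*Z,(v-K[1,2])/K[1,1]*Z,Z],-1)
W=(P-T[:3,3])@T[:3,:3]
r=(slice(140,215),slice(280,345))
w=W[r].reshape(-1,3)
print(np.histogram(w[:,2],bins=np.arange(-.01,.13,.01)))
h=w[(w[:,2]>.067)&(w[:,2]<.083)]
print(len(h),cv2.minAreaRect((h[:,:2]*1000).astype(np.float32)))
m=w[(w[:,2]>.1)];print('plunger',m.mean(0),len(m))
E
```

```text
(array([1738, 1720,   85,   97,  293,  131,  112,   28,  481,   13,    0,
         11,  149,    1]), array([-0.01,  0.  ,  0.01,  0.02,  0.03,  0.04,  0.05,  0.06,  0.07,
        0.08,  0.09,  0.1 ,  0.11,  0.12,  0.13]))
504 ((643.1443481445312, -53.51459503173828), (63.5632438659668, 72.53401947021484), 75.68865966796875)
plunger [ 0.61094824 -0.0475398   0.22059239] 177
```

```bash
cat >> h.py <<'E'
def Rdown(d):
    x=np.array([d[0],d[1],0.]);x/=np.linalg.norm(x);z=np.array([0,0,-1.]);return np.stack([x,np.cross(z,x),z],1)
PL=np.array([.6405,-.0540]);YAW=np.radians(-14.5);EX=np.array([np.cos(YAW),np.sin(YAW)]);ORG=PL-.068*EX;OUT=ORG-.058*EX;GR=np.array([.4797,-.1395])
E
python3 - <<'E'
from h import *
print(ORG,OUT)
for s in(1,-1):
    R=Rdown(s*(GR-OUT))
    for p in [(*PL,.343),(*OUT,.183),(*GR,.183)]: 
        q=ctrl.inverse_kinematics(p,R); print(s,None if q is None else np.round(q,1))
E
```

```text
[ 0.57466596 -0.03697416] [ 0.5185134  -0.02245212]
1 [-25.   34.5  39.1  94.8 -24.4  59.5 -86.6]
1 [-31.2  39.5  38.9 116.9 -40.8  37.7 -73.3]
1 [ -8.2  34.4  26.2 119.3 -27.8  32.2 -70.4]
-1 [ 0.5 29.4  2.7 93.9 -1.6 56.7 75.3]
-1 [  3.2  32.9  -4.5 115.8   4.7  31.4  67.1]
-1 [ 10.8  31.6   2.8 118.7  -2.9  29.7  87.4]
```

```bash
python3 - <<'E'
from h import *
R=Rdown(OUT-GR)
ctrl.move_to((*PL,.345),R); ctrl.move_gripper(0.0,10)
print(ctrl.get_clock(),ctrl.get_position(),ctrl.get_width())
ctrl.movel((*PL,.300),feed=.08)
hit=ctrl.movel((*PL,.115+.178-.0235),feed=.02,force_limit=25)
print(hit,ctrl.get_position(),ctrl.get_ft_force()); ctrl.hold(.3)
print(ctrl.get_position(),ctrl.get_ft_force(),ctrl.get_clock())
snap('side','s1.png')
E
```

```text
4.5 [ 0.64048996 -0.05399619  0.34498877] 0.0006428498891051899
False [ 0.64063041 -0.05404772  0.27130202] [-4.85571675  0.78439518 13.27571116]
[ 0.64062676 -0.05401768  0.27129754] [-4.45904349 -0.03296971 12.21759436] 7.1833
```

```bash
python3 - <<'E'
from h import *
hit=ctrl.movel((*PL,.2665),feed=.02,force_limit=25)
print(hit,ctrl.get_position(),ctrl.get_ft_force()); ctrl.hold(.3)
print(ctrl.get_position(),ctrl.get_ft_force(),ctrl.get_clock())
c=snap('side','s2.png'); cv2.imwrite('pics/s2z.png',cv2.resize(c['color'][170:320,200:400],None,fx=4,fy=4))
E
```

```text
True [ 0.64068242 -0.05403421  0.27148551] [-2.4293312   0.55354068  7.21166958]
[ 0.64064789 -0.05407606  0.27136535] [-1.14475406 -0.23068433  7.89935119] 7.7417
```

View pics/s2z.png

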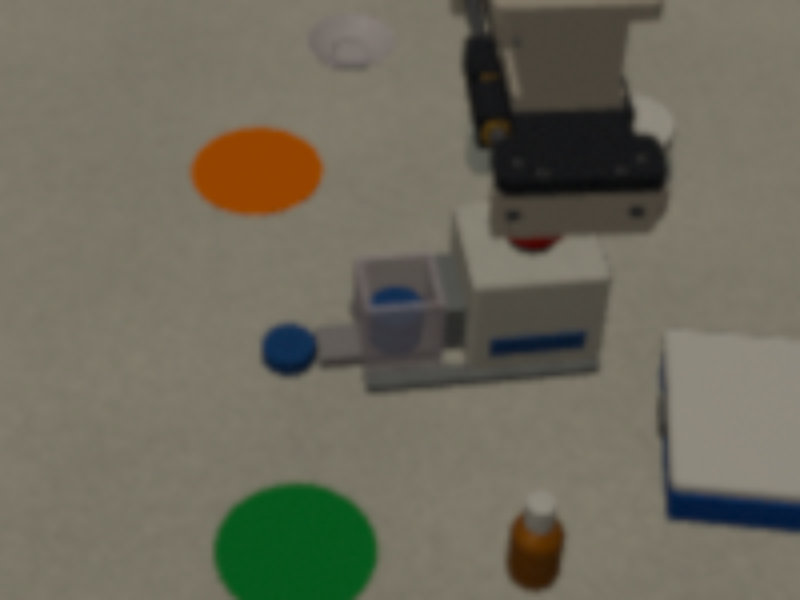

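The plunger is at its hard stop, reached with the 25 N limit tripped. The disc is out at zoom (290,348), with the blade behind it. I'll lift now.

```bash
python3 - <<'E'
from h import *
ctrl.movel((*PL,.310),feed=.04); ctrl.movel((*PL,.36),feed=.15)
ctrl.move_to((OUT[0]-.12,OUT[1]+.20,.36),Rdown(OUT-GR)); ctrl.move_gripper(.06)
print(ctrl.get_clock())
for n in('top','side'):
    c=snap(n,n+'3.png')
    for ce,s in blobs(c,(100,100,30),(125,255,255),12)[1]:
        if 230<ce[0]<400 and 120<ce[1]<330: print(n,ce.round(1),s.tolist(),ray(c,*ce,.012).round(4))
    for ce,s in blobs(c,(0,180,70),(5,255,255),50)[1]:
        if 230<ce[0]<400 and 120<ce[1]<330: print(n,'red',ce.round(1),ray(c,*ce,.115).round(4))
    y,x=(110,230) if n=='top' else (170,200)
    cv2.imwrite(f'pics/{n}3z.png',cv2.resize(c['color'][y:y+150,x:x+200],None,fx=4,fy=4))
E
```

```text
11.75
top [262.2 154.2] [260, 152, 5, 5, 15] [0.6943 0.0838 0.012 ]
top [306.8 194.5] [302, 190, 10, 9, 66] [ 0.5804 -0.036   0.012 ]
top [301.6 217. ] [297, 213, 10, 9, 71] [ 0.5193 -0.0211  0.012 ]
top red [314.3 161.8] [ 0.6407 -0.0524  0.115 ]
side [321.8 197. ] [320, 194, 5, 7, 30] [0.7021 0.1167 0.012 ]
side [298.3 244.3] [294, 243, 9, 3, 18] [ 0.5847 -0.0119  0.012 ]
side [271.6 256.8] [266, 251, 12, 12, 117] [ 0.5175 -0.0254  0.012 ]
side [334.2 255.3] [323, 253, 23, 5, 74] [ 0.6431 -0.0694  0.012 ]
side [388.4 297.8] [367, 292, 45, 11, 280] [ 0.6909 -0.2064  0.012 ]
side red [333.7 216. ] [ 0.6394 -0.0562  0.115 ]
```

View pics/side3z.png

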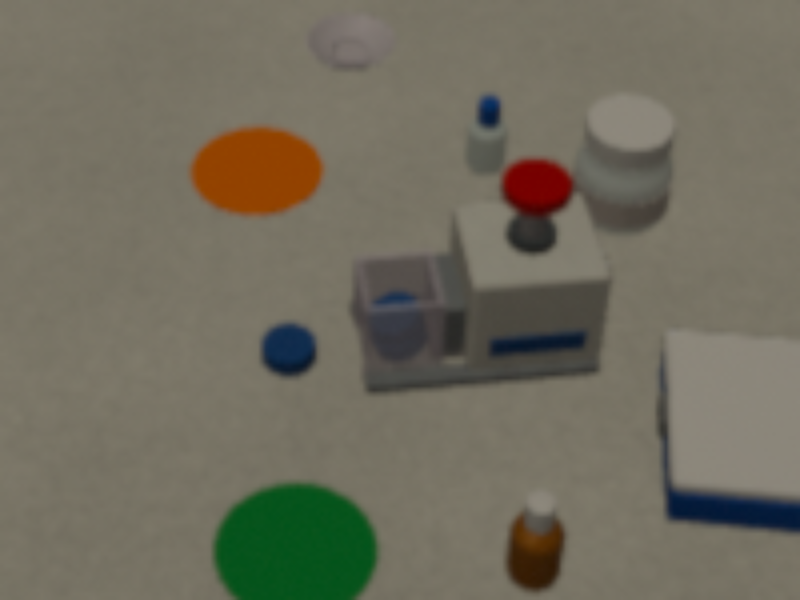

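View pics/top3z.png

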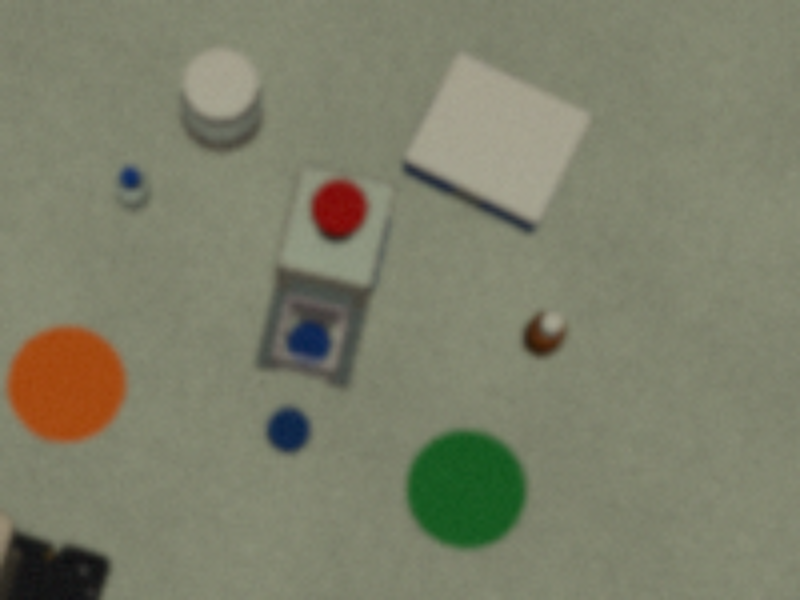

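```bash
python3 - <<'E'
from h import *
D=np.array([.5183,-.0233]); d=GR-D; L=np.linalg.norm(d); d/=L; R=Rdown(-d); zt=.178+.004
w=ctrl.get_width(); print(w,L)
ctrl.move_to((*D,.28),R); ctrl.movel((*D,zt+.02),feed=.12); print(ctrl.movel((*D,zt),feed=.05,force_limit=10))
e=GR+d*(w/2-.015)
print(ctrl.movel((*(D+d*(w/2-.016)),zt),feed=.03,force_limit=15))
print(ctrl.movel((*e,zt),feed=.05,force_limit=15)); ctrl.hold(.2)
print(ctrl.get_position(),e,ctrl.get_ft_force())
ctrl.movel((*(e-d*.010),zt),feed=.03)
ctrl.movel((*(e-d*.010),.30),feed=.12)
ctrl.move_to((OUT[0]-.12,OUT[1]+.20,.36),R)
print(ctrl.get_clock())
for n in('top','side'):
    c=snap(n,n+'4.png')
    for nm,lo,hi,z in [('green',(50,100,40),(75,255,255),0),('disc',(100,100,30),(125,255,255),.012)]:
      for ce,s in blobs(c,lo,hi,12)[1]:
        if 230<ce[0]<400 and 120<ce[1]<330: print(n,nm,ce.round(1),s.tolist(),ray(c,*ce,z).round(4))
    y,x=(110,230) if n=='top' else (190,180)
    cv2.imwrite(f'pics/{n}4z.png',cv2.resize(c['color'][y:y+150,x:x+200],None,fx=4,fy=4))
E
```

```text
0.05969990581673827 0.12244345633801751
False
False
False
[ 0.4750319  -0.15350967  0.18199743] [ 0.47501859 -0.15359275] [ 0.72187206 -0.63229951 -0.00307332]
20.4917
top green [346.  232.1] [332, 218, 29, 29, 555] [ 0.4795 -0.139   0.    ]
top disc [262.2 154.2] [260, 152, 5, 5, 15] [0.6943 0.0838 0.012 ]
top disc [306.9 194.6] [302, 191, 10, 8, 67] [ 0.5802 -0.036   0.012 ]
top disc [346. 231.] [342, 227, 9, 9, 69] [ 0.4807 -0.1376  0.012 ]
side green [273.4 308.3] [254, 291, 40, 34, 864] [ 0.4781 -0.1416  0.    ]
side disc [321.8 197. ] [320, 194, 5, 7, 30] [0.7021 0.1167 0.012 ]
side disc [298.3 244.3] [294, 243, 9, 3, 18] [ 0.5847 -0.0119  0.012 ]
side disc [334.2 255.3] [323, 253, 23, 5, 73] [ 0.6432 -0.0694  0.012 ]
side disc [388.5 297.8] [367, 292, 45, 11, 281] [ 0.691  -0.2065  0.012 ]
side disc [273.8 304.3] [267, 298, 14, 14, 160] [ 0.479  -0.1415  0.012 ]
```

View pics/side4z.png

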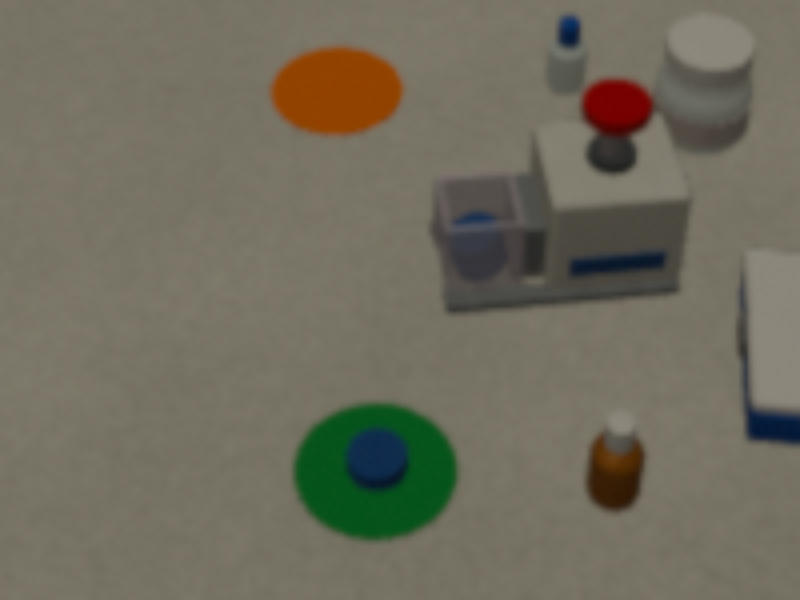

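View pics/top4.png

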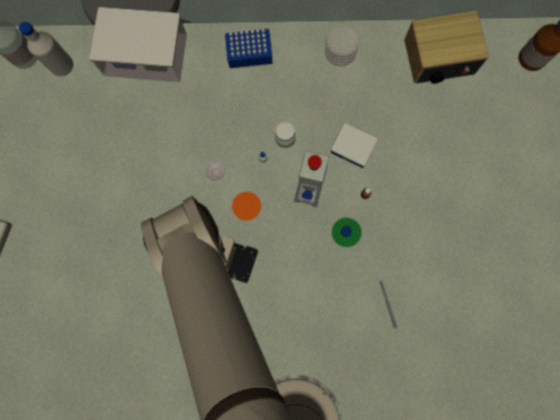

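The disc sits at the centre of the green spot: top (346,231), side (274,304). The plunger is up, two discs remain in the magazine, and the bystanders in view haven't moved. The arm hides the tape roll in this picture, but it stayed high over that area. Handing in.

```bash
python3 - <<'E'
from h import *
ctrl.close_job()
E
```

```text
the job is handed in; nothing more can be done
```

The job is done and handed in at about 20.5 s on the robot clock. I pressed the plunger once to its hard stop, let it spring back, and nudged the disc about 122 mm onto the green spot with one open finger.

- **Press:** The tip stopped at about 93 mm. When I then pressed a little deeper without lifting, the 25 N force limit tripped and the plunger did not move further.
- **Disc position:** Both cameras put the disc within about 2 mm of the green spot's centre, and 25 mm is allowed.
- **Dispenser:** The plunger is back up and the blade is in. The magazine still shows blue discs where I expect the remaining two, but the images can't separate them to count.
- **Bystanders:** Those I could see in the last top picture look unmoved. The arm hid the tape roll in that picture, so I did not check it again; the arm only passed high above it.

No check failed or disagreed.

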